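# Unlock the blade chest and present the padlock

## Robot

A 6-joint arm with a two-finger parallel gripper is mounted at the origin on the work surface; the furniture and walls round the work are solid. World frame = base frame: x ahead of the robot, y to its left, z up, the work surface at z = 0. Lengths are in m, angles in rad, forces in N, time in s.
With the tool pointing down it reaches from about 0.3 to 0.825 m from the base axis. Payload 5.4 kg.
Tool frame: the origin (TCP) lies at the very end of the fingers, on their centre line; the grasp point (between the pads) lies 19 mm behind it; x points along the fingers, z is the direction in which the jaws open and shut, and the axes are right-handed (so a half turn about x gives the same grasp; the last joint's range is limited). The gripper opens to 92 mm and grips with 3 to 60 N. Pads are 20 mm wide; open, the fingers measure 128 mm over their backs; the gripper's body (75 mm by 189 mm) begins 69 mm behind the grasp point.
Start: joints at [1.081, 0.158, 1.597, -0, 1.386, -0.21], TCP at [0.159, 0.553, 0.215] pointing down, gripper open.
Joint ranges: [-2.91, 2.91], [-0.94, 2.29], [0.18, 2.7], [-1.29, 4.43], [0.17, 2.64], [-3, 3]. Speed limits (rad/s): [2.57, 2.57, 3.14, 3.14, 3.14, 3.14].

## Interface

Orientations are given as a unit quaternion [w, x, y, z].
In Python, from station import * gives the robot as it stands. Calls block until the motion is done:
- move_to(position, orientation): joint-space move of the TCP to a pose.
- move_linear(position, velocity=0.15, attitude=None, stop_force=None): straight line of the TCP; attitude=None keeps the orientation; velocity is the mean speed in m/s. With stop_force (N) it stops when the force on the tool has changed by that much, and returns True; else False.
- move_j(angles): joint-space move.
- command_gripper(opening): finger opening in m; the grip force is fixed at half the most; returns when the fingers have stopped.
- hold(seconds).
- inverse_kinematics(position, orientation): joint angles nearest the present ones, or None.
- get_obs(): the state.
- grab_frame(name): name is "side" or "top" or "wrist"; returns a dict with "pixels" (384x512x3 uint8, red, green, blue), "fx", "fy", "cx", "cy" (pixels), "extrinsics" (4x4, takes a point from camera to world coordinates). Camera axes: x right, y down, z forward; pixel columns grow to the right and rows downward; lengths in m; the calibration is good to about 2 mm. The wrist camera is an equidistant fisheye: a pixel r from the principal point sees the ray r / f radians off the axis. A picture is of the moment at which its call begins. There is no depth.
A pose or a line that the arm cannot do raises Unreachable and nothing moves.
- close_job(): hands the job in, once; it reports no verdict.
The state is a dict: "time_s": time; "joint_pos": joint angles; "dq": joint speeds; "effort": joint torques, N m; "ee_pos": TCP position; "eef_rot": TCP orientation; "ft_force": force on the tool from outside, world axes, zero at the start; "wrist_torque": the same for the moment, N m; "width": finger opening in m.
Only numpy, scipy, OpenCV 4.12 (cv2) and the standard library are available. Lean on these libraries where they do the work, as an engineer would, in place of code of your own. Each camera call takes 0.05 s, during which the arm holds its last target.

## Task

First put the red thread spool that stands on the blue chest back into the pale round pot, lowering it gently right to the bottom rather than dropping it. Then turn the padlock's dial click by click until its white pointer meets the red mark, draw the straight shackle bar all the way out by its round knob, lift the padlock straight up off the hasp and finish holding it level and still in the gripper, open, at least 12 cm above the hasp. Leave the pot and the small things round about where they are.

Things in the scene. Friction and masses are not known exactly. Their poses are not given: they have to be found in the camera images.
- chest: Fixed blue steel blade chest, 200 (x) x 260 (y) x 70 mm high, standing end-on to the robot. Origin: centre of its underside. Its top is a fixed deck, 70 mm above the origin, on its -x side and the lid, which stays shut, on its +x side. A steel hasp strap (60 mm wide, 4 mm thick) lies from the lid over the deck, and a round-bar staple stands up through it.
- hasp_seat (a point): Point on the strap's top face (74 mm above the chest's underside) at the middle of the staple's foot; the padlock's origin sits here while it is on the hasp. Axes as the chest. The staple is 32 mm wide (x), 8 mm thick (y) and stands 28 mm above this point.
- lock: Loose block padlock, about 0.6 kg: dark steel case, brass band, 54 (x) x 100 (y) x 48 mm high. Origin: centre of its underside, z up; pull knob at its -y end (towards the robot), dial on the middle of its top. A 12 mm wide notch below, open along x, straddles the staple with 2 mm play; the shackle bar runs along y through both and holds it down until drawn. Grip its 54 mm sides high up.
- dial (a joint): Dial angle, rad, positive anticlockwise from above. 0: its white pointer meets the red mark on the case top (-y side, by the pull knob); only there can the bar be drawn. Starts 2 to 5 clicks away at positive values (1 to 2.7), so turn it clockwise. Clicks each 30 degrees (0.524): a sprung pawl resists with up to about 0.1 N m, then pulls it into the next click. Stops at -3.2 and 3.2.
- dial_grip (a point): On the dial's axis at half its grip height, 58 mm above the lock's origin. The dial is a knurled black round knob, 44 mm across, 2 to 18 mm above the case top (this point: 10 mm). Turns with the dial.
- shackle (a joint): How far the shackle bar is drawn out, m: 0 = locked, 0.033 = out against its stop, clear of the notch and the staple. Slides along the lock's -y. About 3 N of friction, no spring: it stays where it is left. With the dial off its mark it stops after about 1 mm.
- shackle_knob (a point): Centre of the steel pull knob on the end of the shackle bar: round, 22 mm across, 24 mm long along the lock's y, 12 mm above the strap's top, 16 mm above the deck. When locked, 6 mm of 12 mm bar shows between it and the case. Moves with the bar.
- spool: Loose spool of red thread with black ends, upright, 43 mm across and 58 mm high. Origin: centre of its underside. Stands on the chest's deck just beyond the pull knob, in the way of the shackle bar.
- pot: Loose round pale (cream-white) pot with a dark rim, about 0.5 kg, 114 mm across and 86 mm high outside, 103 mm across inside, inner floor 4 mm above its origin (centre of its underside). Stands on the table, empty.
- blade_box: Bystander: small dark blue and yellow box, 22 x 70 x 18 mm, lying on the chest's lid. Origin: centre of its underside.
- marker: Bystander: grey and blue marker pen, 131 mm long, lying on the table. Origin: centre of its underside.
- needle_box: Bystander: small white and green card box, 55 x 90 x 26 mm, on the table. Origin: centre of its underside.
- tape_measure: Bystander: yellow and black tape measure, 34 x 72 x 64 mm, on the table. Origin: centre of its underside.
Things that resemble listed ones, but are neither listed nor needed, are in the scene too. Of the things that look like the lock, the smallest one is meant.

How it is judged:
By the outcome, as a careful person would: the job done as asked, in the order asked, and still so for the second after the job is handed in, while the arm keeps its last pose, push and grip.
It also fails if it takes over 72 s, if anything falls off the work surface, if the arm or the gripper's body presses on something with over 40 N, if the wrist force passes 120 N, or if a joint passes its speed limit or range.

## Working session

There is one attempt and no reset: what is moved stays moved. The work goes in short steps, each a Python script; the robot and the scene stay as the last script left them, time stands still between calls to the robot, and variables do not carry over. Pictures are saved under pics/ and viewed, and the job is handed in when it is done.

```bash
ls; mkdir -p pics; python3 - <<'E'
from station import *
import cv2,numpy as np
for n in ["side","top","wrist"]:
    f=grab_frame(n); cv2.imwrite(f"pics/{n}0.png",f["pixels"][:,:,::-1])
    print(n,f["fx"],f["fy"],f["cx"],f["cy"]);print(np.round(f["extrinsics"],4).tolist())
o=get_obs();print(o)
E
```

```text
pics
side 465.1011284239211 465.1011284239211 253.74532848042355 189.139842272953
[[0.9973, -0.0474, 0.0553, 0.3764], [-0.0715, -0.4912, 0.8681, -1.4186], [-0.014, -0.8697, -0.4933, 0.8037], [0.0, 0.0, 0.0, 1.0]]
top 442.29404641574894 442.29404641574894 256.69688206281273 193.11156404044402
[[-0.0036, -0.9934, 0.1151, 0.2906], [-0.9999, 0.0054, 0.0151, -0.1779], [-0.0156, -0.115, -0.9932, 1.5125], [0.0, 0.0, 0.0, 1.0]]
wrist 297.3186396354542 297.3186396354542 263.1161788504114 193.544175851578
[[0.2768, 0.9306, 0.2396, 0.0911], [0.9609, -0.2675, -0.0713, 0.5725], [-0.0023, 0.25, -0.9682, 0.384], [0.0, 0.0, 0.0, 1.0]]
{'time_s': 0.15, 'joint_pos': array([ 1.08091700e+00,  1.58894666e-01,  1.59791503e+00, -6.47441026e-05,
        1.38617424e+00, -2.10096552e-01]), 'dq': array([ 0.00134405, -0.00087692, -0.00521644, -0.00124685,  0.00058847,
        0.00108088]), 'effort': array([ 2.08152396e-04, -3.85919166e+01, -3.22432709e+01,  7.00639724e-02,
        3.52010457e-02, -8.01286137e-05]), 'ee_pos': array([0.15859733, 0.55220706, 0.21386448]), 'eef_rot': array([ 0.56439417, -0.42562893,  0.56526719,  0.42517319]), 'ft_force': array([-1.41903069,  0.41260338, -0.13596892]), 'wrist_torque': array([0.0144898 , 0.01863097, 0.00924546]), 'width': 0.09208125412936781}
```

View pics/side0.png

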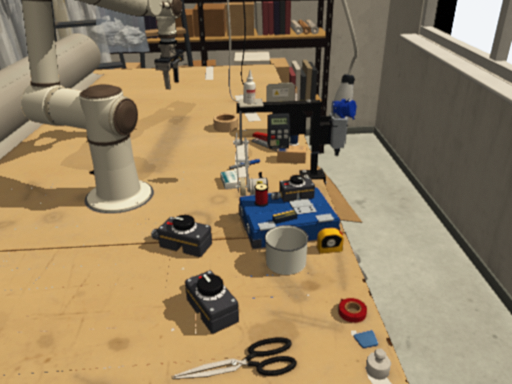

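View pics/top0.png

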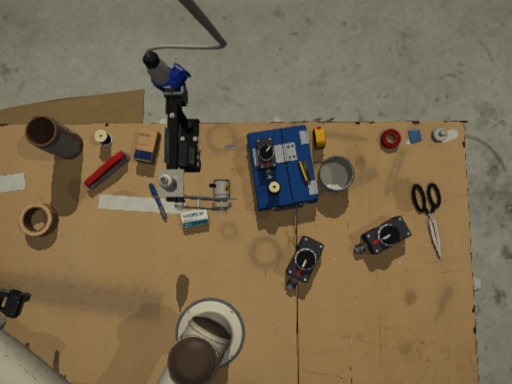

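View pics/wrist0.png

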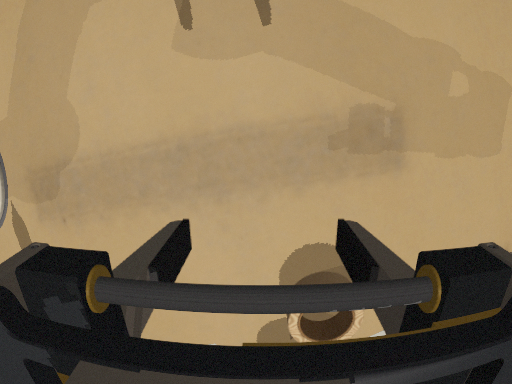

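```bash
python3 - <<'E'
import cv2
t=cv2.imread("pics/top0.png");s=cv2.imread("pics/side0.png")
cv2.imwrite("pics/top0c.png",cv2.resize(t[120:220,240:365],None,fx=6,fy=6,interpolation=cv2.INTER_CUBIC))
cv2.imwrite("pics/side0c.png",cv2.resize(s[160:280,225:355],None,fx=5,fy=5,interpolation=cv2.INTER_CUBIC))
E
```

```text
(no output)
```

View pics/top0c.png

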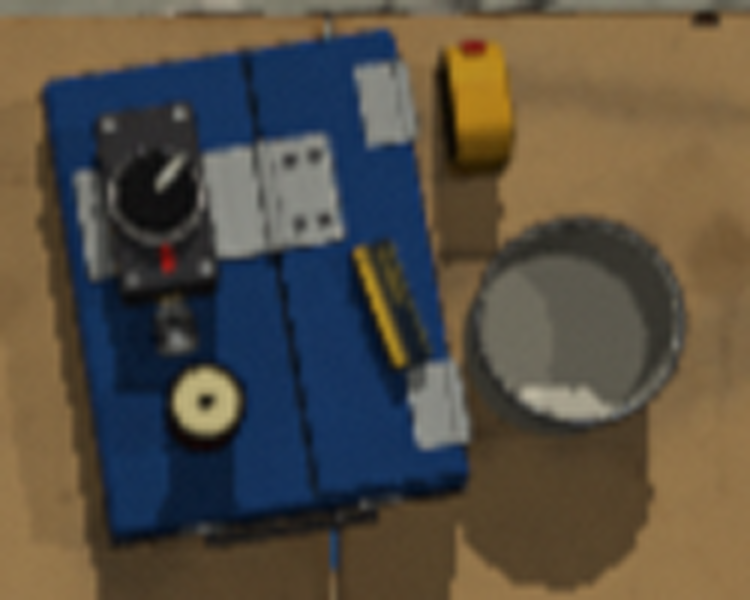

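View pics/side0c.png

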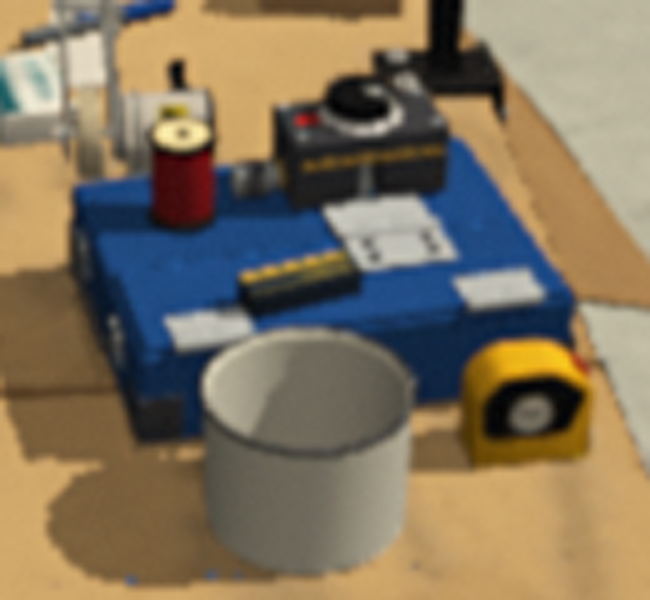

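```bash
cat > h.py <<'E'
from station import *
import numpy as np, cv2
def ray(f,u,v):
    E=np.array(f["extrinsics"]);a=np.array([(u-f["cx"])/f["fx"],(v-f["cy"])/f["fy"],1.])
    return E[:3,3],E[:3,:3]@a
def wray(f,u,v):
    E=np.array(f["extrinsics"]);d=np.array([u-f["cx"],v-f["cy"]]);r=np.hypot(*d);t=r/f["fx"]
    d=d/max(r,1e-9);return E[:3,3],E[:3,:3]@np.array([np.sin(t)*d[0],np.sin(t)*d[1],np.cos(t)])
def onz(r,z):
    p,d=r;return p+d*(z-p[2])/d[2]
def tri(r1,r2):
    (p,a),(q,b)=r1,r2
    A=np.stack([a,-b],1);s=np.linalg.lstsq(A,q-p,rcond=None)[0]
    x,y=p+s[0]*a,q+s[1]*b;return (x+y)/2,np.linalg.norm(x-y)
def proj(f,P):
    E=np.array(f["extrinsics"]);c=E[:3,:3].T@(np.array(P)-E[:3,3])
    return f["fx"]*c[0]/c[2]+f["cx"],f["fy"]*c[1]/c[2]+f["cy"]
def wproj(f,P):
    E=np.array(f["extrinsics"]);c=E[:3,:3].T@(np.array(P)-E[:3,3]);c/=np.linalg.norm(c)
    t=np.arccos(c[2]);d=c[:2]/np.hypot(*c[:2]);return f["cx"]+f["fx"]*t*d[0],f["cy"]+f["fx"]*t*d[1]
from scipy.spatial.transform import Rotation as R
def quat(yaw):  # tool down (x=-z), tool z (jaws) along horizontal direction at angle yaw
    x=np.array([0,0,-1.]);z=np.array([np.cos(yaw),np.sin(yaw),0]);y=np.cross(z,x)
    q=R.from_matrix(np.stack([x,y,z],1)).as_quat();return np.array([q[3],q[0],q[1],q[2]])
E
python3 - <<'E'
from h import *
f=grab_frame("top");s=grab_frame("side")
c=lambda u,v:(u/6+240-.4,v/6+120-.4)
for n,p,z in [("c1",(45,85),.07),("c2",(390,30),.07),("c3",(465,490),.07),("c4",(112,540),.07),("spool",(205,400),.128),("dial",(155,188),.14),("red",(167,258),.122),
 ("lk1",(97,115),.122),("lk2",(190,100),.122),("lk3",(215,285),.122),("lk4",(122,298),.122),("knob",(177,328),.09),("pot",(578,320),.086)]:
    print(n,np.round(onz(ray(f,*c(*p)),z),4))
d=lambda u,v:(u/5+225-.4,v/5+160-.4)
for n,a,b in [("spool",(205,400),(183,135)),("pot",(578,320),(308,391)),("dial",(157,183),(360,97))]:
    print(n,tri(ray(f,*c(*a)),ray(s,*d(*b))))
# hsv masks
t=f["pixels"];h=cv2.cvtColor(t,cv2.COLOR_RGB2HSV)
m=((h[...,0]>100)&(h[...,0]<125)&(h[...,1]>150)&(h[...,2]>60)).astype(np.uint8)
m[:, :240]=0;m[:,340:]=0;m[:118]=0;m[230:]=0
m=cv2.morphologyEx(m,cv2.MORPH_CLOSE,np.ones((5,5)))
cs,_=cv2.findContours(m,0,2);k=max(cs,key=cv2.contourArea);print(cv2.boxPoints(cv2.minAreaRect(k)))
print([np.round(onz(ray(f,*p),.07),4).tolist() for p in cv2.boxPoints(cv2.minAreaRect(k))])
E
```

```text
c1 [ 0.6572 -0.1247  0.07  ]
c2 [ 0.687  -0.3167  0.07  ]
c3 [ 0.4298 -0.3534  0.07  ]
c4 [ 0.4034 -0.1609  0.07  ]
spool [ 0.4724 -0.2108  0.128 ]
dial [ 0.5835 -0.1851  0.14  ]
red [ 0.5494 -0.1914  0.122 ]
lk1 [ 0.6273 -0.1544  0.122 ]
lk2 [ 0.6352 -0.2042  0.122 ]
lk3 [ 0.5347 -0.2168  0.122 ]
lk4 [ 0.5281 -0.1674  0.122 ]
knob [ 0.5169 -0.1969  0.09  ]
pot [ 0.5206 -0.4144  0.086 ]
spool (array([ 0.47432546, -0.21091236,  0.12475812]), np.float64(0.0029258770030215894))
pot (array([ 0.52308156, -0.41547468,  0.0802187 ]), np.float64(0.003128619480084507))
dial (array([ 0.58688529, -0.18619688,  0.13186987]), np.float64(0.0020810898628238652))
[[246.94217  133.62428 ]
 [305.85544  124.560684]
 [317.33524  199.17918 ]
 [258.42197  208.24278 ]]
[[0.6577, -0.1242, 0.07], [0.6871, -0.3209, 0.07], [0.4366, -0.3543, 0.07], [0.4078, -0.1615, 0.07]]
```

```bash
python3 - <<'E'
from h import *
o=get_obs();f=grab_frame("wrist");E=np.array(f["extrinsics"])
q=o["eef_rot"];T=R.from_quat([q[1],q[2],q[3],q[0]]).as_matrix()
print("cam in tool",T.T@(E[:3,3]-o["ee_pos"]),"toolz",T[:,2], "cam x",E[:3,0])
for y in (-81.9,98.1):
    for p in [(.474,-.211,.2),(.522,-.415,.2),(.584,-.186,.13)]:
        print(y,p,np.round(inverse_kinematics(p,quat(np.deg2rad(y))),3))
print(np.round(inverse_kinematics((.584,-.186,.13),quat(np.deg2rad(-81.9+10))),3))
E
```

```text
cam in tool [-0.17021452  0.07046719  0.0006671 ] toolz [ 2.76135301e-01  9.61118373e-01 -8.77000482e-04] cam x [ 0.27683047  0.96091758 -0.00151613]
-81.9 (0.474, -0.211, 0.2) [-0.652  0.024  1.77   0.     1.347  0.777]
-81.9 (0.522, -0.415, 0.2) [-0.852  0.403  1.329  0.     1.409  0.577]
-81.9 (0.584, -0.186, 0.13) [-0.505  0.328  1.567  0.     1.246  0.924]
98.1 (0.474, -0.211, 0.2) [-0.652  0.024  1.77  -0.     1.347 -2.364]
98.1 (0.522, -0.415, 0.2) [-0.852  0.403  1.329 -0.     1.409 -2.565]
98.1 (0.584, -0.186, 0.13) [-0.505  0.328  1.567 -0.     1.246 -2.217]
[-0.505  0.328  1.567 -0.     1.246  0.75 ]
```

```bash
python3 - <<'E'
import cv2
t=cv2.imread("pics/top0.png");s=cv2.imread("pics/side0.png")
cv2.imwrite("pics/top0d.png",cv2.resize(t[40:240,130:260],None,fx=3,fy=3,interpolation=cv2.INTER_CUBIC))
cv2.imwrite("pics/side0d.png",cv2.resize(s[60:220,205:365],None,fx=3.7,fy=3.7,interpolation=cv2.INTER_CUBIC))
E
```

```text
(no output)
```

View pics/top0d.png

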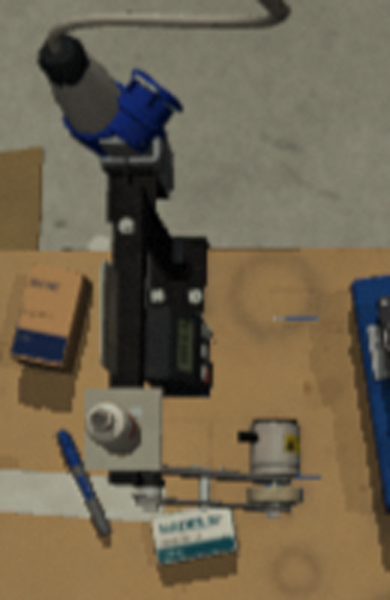

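View pics/side0d.png

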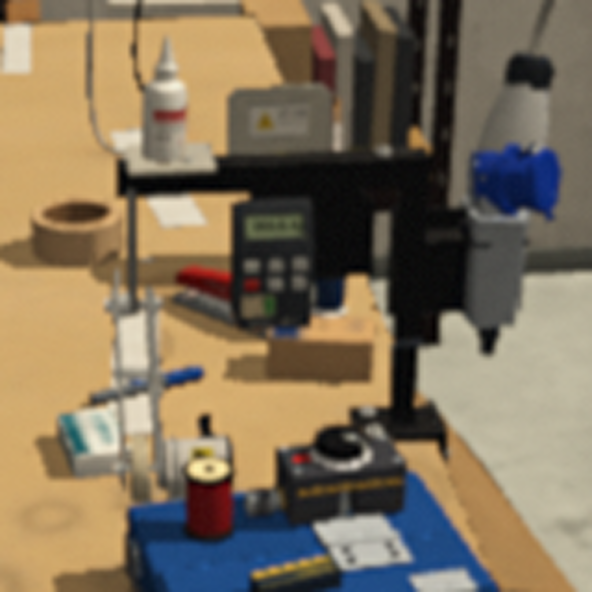

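```bash
python3 - <<'E'
from h import *
f=grab_frame("top");s=grab_frame("side")
c=lambda u,v:(u/3+130,v/3+40)
d=lambda u,v:(u/3.7+205,v/3.7+60)
for n,a,b in [("boomend",(135,480),(122,190)),("bottle tip",(105,418),(167,42)),("bandtop",(150,497),(115,300)),("motor",(275,448),(200,458)),("wheel",(275,495),(140,470)),("lcdbox",(192,345),(272,230)),("armright",(185,260),(400,160))]:
    p,e=tri(ray(f,*c(*a)),ray(s,*d(*b)));print(n,p.round(3),round(e,4))
E
```

```text
boomend [0.42  0.075 0.259] 0.0053
bottle tip [0.462 0.074 0.393] 0.0088
bandtop [0.412 0.081 0.148] 0.002
motor [ 0.479 -0.038  0.039] 0.008
wheel [ 0.425 -0.037  0.029] 0.0046
lcdbox [0.554 0.026 0.234] 0.0017
armright [0.645 0.023 0.292] 0.0439
```

```bash
python3 - <<'E'
from h import *
q=quat(np.deg2rad(98.1))
for p in [(.13,.38,.45),(.36,-.17,.45),(.46,-.205,.27)]:
    a=inverse_kinematics(p,q);print(np.round(a,2))
q0=get_obs()["eef_rot"]
move_to((.13,.38,.45),q0)
move_to((.36,-.17,.45),q)
move_to((.46,-.205,.28),q)
f=grab_frame("wrist");cv2.imwrite("pics/w1.png",f["pixels"][:,:,::-1]);np.save("w1.npy",f["extrinsics"])
print(get_obs())
E
```

```text
[ 0.94 -0.33  1.6  -0.    1.87 -0.77]
[-0.75 -0.34  1.61 -0.    1.88 -2.46]
[-0.66 -0.06  1.72 -0.    1.49 -2.37]
{'time_s': 4.525, 'joint_pos': array([-6.59476066e-01, -6.93161038e-02,  1.69927038e+00, -1.01804842e-04,
        1.50780030e+00, -2.37192051e+00]), 'dq': array([-0.00477356, -0.01312533, -0.00770191,  0.00082273, -0.00371806,
        0.00064626]), 'effort': array([ 1.03542663e-01, -2.90509182e+01, -3.21878743e+01, -5.60972490e-02,
        3.76423483e-02,  4.03599906e-04]), 'ee_pos': array([ 0.46060824, -0.20542322,  0.28237079]), 'eef_rot': array([-0.46340042,  0.53548628, -0.46332271, -0.53277252]), 'ft_force': array([-0.26617425,  0.43783174,  1.59552108]), 'wrist_torque': array([ 0.05067414,  0.00701969, -0.01107024]), 'width': 0.09151171824607461}
```

View pics/w1.png

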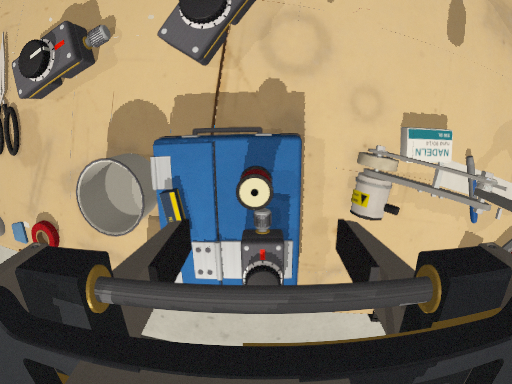

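```bash
python3 - <<'E'
from h import *
f=grab_frame("wrist");im=f["pixels"]
cv2.imwrite("pics/w1c.png",cv2.resize(im[130:285,180:310],None,fx=5,fy=3.8,interpolation=cv2.INTER_CUBIC)[...,::-1])
h=cv2.cvtColor(im,cv2.COLOR_RGB2HSV)
m=((h[...,0]>18)&(h[...,0]<35)&(h[...,1]>40)&(h[...,2]>190)).astype(np.uint8);w=np.zeros_like(m);w[165:215,230:280]=m[165:215,230:280]
cs,_=cv2.findContours(w,0,2);k=max(cs,key=cv2.contourArea);(u,v),r=cv2.minEnclosingCircle(k);print(u,v,r,onz(wray(f,u,v),.128))
for n,p,z in [("knobtop",(263,221),.086),("potL",(76,195),.086),("potR",(152,195),.086),("potT",(114,155),.086),("potB",(112,235),.086),("red",(262,255),.122),("c",(301,135),.07),("c2",(153,140),.07)]:
    print(n,onz(wray(f,*p),z).round(4))
E
```

```text
254.6999969482422 191.56666564941406 14.73818588256836 [ 0.47357013 -0.21311228  0.128     ]
knobtop [ 0.5222 -0.1969  0.086 ]
potL [ 0.5267 -0.4758  0.086 ]
potR [ 0.5084 -0.3492  0.086 ]
potT [ 0.4605 -0.4094  0.086 ]
potB [ 0.579  -0.4128  0.086 ]
red [ 0.5538 -0.1936  0.122 ]
c [ 0.4056 -0.1642  0.07  ]
c2 [ 0.4368 -0.3585  0.07  ]
```

View pics/w1c.png

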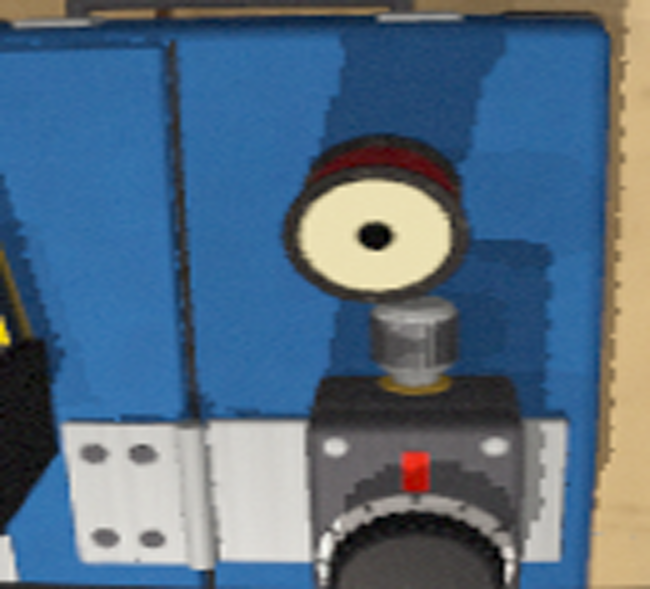

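```bash
python3 - <<'E'
from h import *
q=quat(np.deg2rad(98.1))
move_to((.473,-.212,.16),q)
print(move_linear((.473,-.212,.092),0.1,stop_force=8),get_obs()["ee_pos"])
command_gripper(0.0)
o=get_obs();print(o["width"],o["ft_force"])
move_linear((.473,-.212,.20),0.12)
o=get_obs();print(o["width"],o["ft_force"],o["ee_pos"],o["time_s"])
move_linear((.52,-.414,.20),0.2)
hold(.2)
f=grab_frame("wrist");cv2.imwrite("pics/w2.png",f["pixels"][:,:,::-1])
f=grab_frame("side");cv2.imwrite("pics/s2.png",cv2.resize(f["pixels"][120:300,200:380],None,fx=3.3,fy=3.3)[:,:,::-1])
o=get_obs();print(o["width"],o["ft_force"],o["ee_pos"],o["time_s"])
E
```

```text
False [ 0.47358399 -0.2124681   0.09287454]
0.042021143370090226 [-0.13207384  0.01245112  0.42694315]
0.04198398851516968 [-0.20480944 -0.52657774 -0.58759095] [ 0.47247734 -0.2115872   0.19896717] 7.8167
0.04197400605009052 [ 0.07991786  0.21205978 -0.23666893] [ 0.52009448 -0.41350413  0.20020515] 9.3
```

View pics/w2.png

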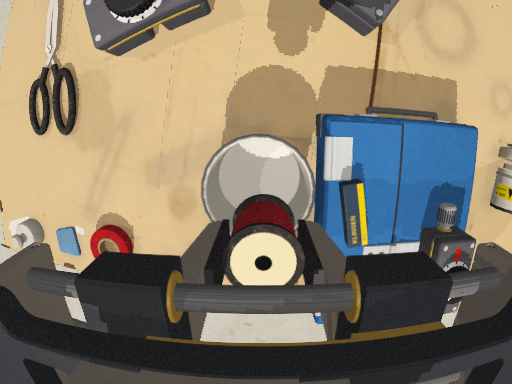

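View pics/s2.png

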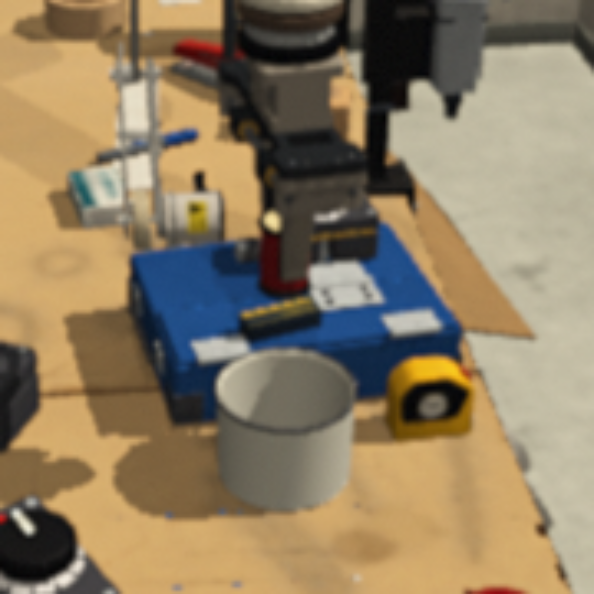

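```bash
python3 - <<'E'
from h import *
f=grab_frame("wrist")
print("spool",onz(wray(f,263,262),.235))
L,Rr,T=[onz(wray(f,*p),.086) for p in [(202,186),(315,186),(257,133.5)]]
print(L,Rr,T)
# circle of radius .057 fit
P=np.array([L,Rr,T])[:,:2]
from scipy.optimize import least_squares
print(least_squares(lambda c:np.hypot(*(P-c[:2]).T)-c[2],[.52,-.41,.057]).x)
E
```

```text
spool [ 0.52086035 -0.41285052  0.235     ]
[ 0.52419165 -0.47393796  0.086     ] [ 0.50838614 -0.36272791  0.086     ] [ 0.46568859 -0.42664939  0.086     ]
[ 0.52135645 -0.41761272  0.05639655]
```

```bash
python3 - <<'E'
from h import *
move_linear((.521,-.4165,.12),0.15)
print(move_linear((.521,-.4165,.036),0.08,stop_force=8),get_obs()["ee_pos"],get_obs()["ft_force"])
hold(.2)
print(move_linear((.521,-.4165,.022),0.015,stop_force=3))
o=get_obs();print(o["ee_pos"],o["ft_force"],o["time_s"])
E
```

```text
False [ 0.52144197 -0.41699756  0.03684309] [ 0.34906206  0.07528379 -0.71467804]
True
[ 0.52090704 -0.41637795  0.02602252] [-0.64791466  1.33866537  4.51994212] 12.1
```

```bash
python3 - <<'E'
from h import *
command_gripper(0.053); print(get_obs()["width"],get_obs()["ft_force"])
move_linear((.521,-.4165,.13),0.1)
print(get_obs()["ft_force"])
command_gripper(0.092)
q=quat(np.deg2rad(98.1))
move_linear((.521,-.4165,.22),0.2)
# view over the lock: TCP beyond/forward so the camera sits above the dial
move_to((.66,-.19,.24),q)
f=grab_frame("wrist");cv2.imwrite("pics/w3.png",f["pixels"][:,:,::-1])
f=grab_frame("top");cv2.imwrite("pics/t3.png",cv2.resize(f["pixels"][110:230,235:365],None,fx=5,fy=5)[:,:,::-1])
o=get_obs();print(o["ee_pos"],o["time_s"])
E
```

```text
0.0528358272911678 [-0.62903615 -0.89503172  0.4730104 ]
[-0.27296625 -0.03744016 -0.12751194]
[ 0.65925293 -0.19177906  0.23953102] 16.125
```

View pics/w3.png

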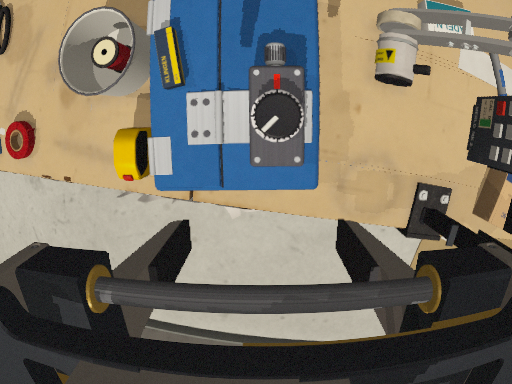

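View pics/t3.png

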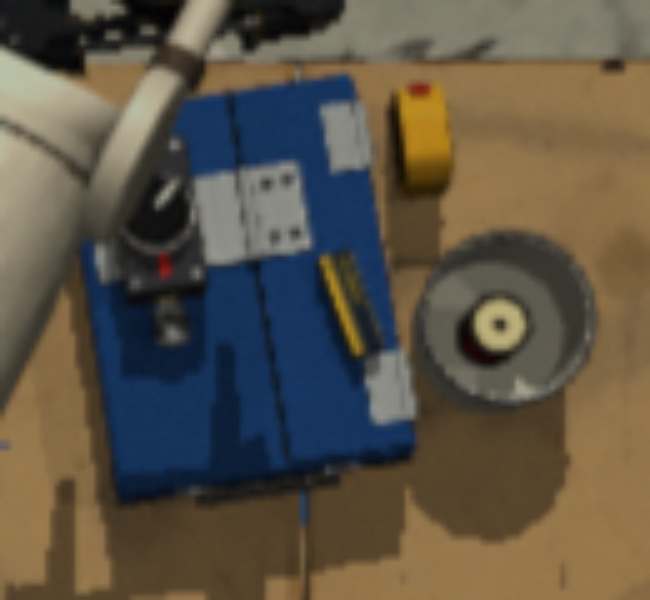

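```bash
python3 - <<'E'
import cv2
i=cv2.imread("pics/w3.png");cv2.imwrite("pics/w3c.png",cv2.resize(i[30:180,230:330],None,fx=4,fy=4,interpolation=cv2.INTER_CUBIC))
E
```

```text
(no output)
```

View pics/w3c.png

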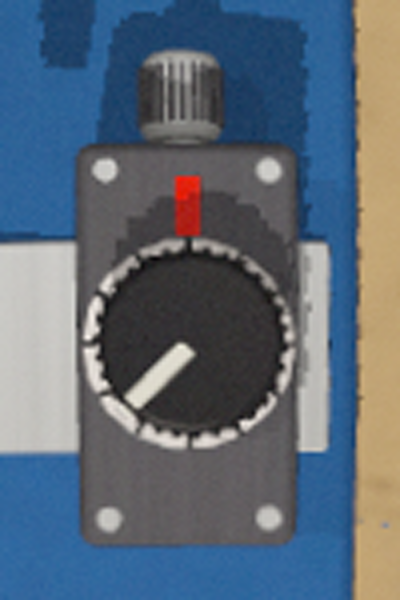

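```bash
python3 - <<'E'
from h import *
f=grab_frame("wrist")
c=lambda u,v:(u/4+230-.4,v/4+30-.4)
W=lambda p,z:onz(wray(f,*c(*p)),z).round(4)
a,b=W((190,350),.140),W((133,403),.140)
print("ptr",a,b,np.degrees(np.arctan2(*(b-a)[[1,0]])))
cs=[W(p,.122) for p in [(80,147),(296,147),(296,543),(80,543)]]
print(cs,np.mean(cs,0)); 
for i,j in((0,3),(1,2)): d=cs[j]-cs[i];print(np.degrees(np.arctan2(d[1],d[0])),np.linalg.norm(d))
print("w",np.linalg.norm(cs[0]-cs[1]))
print("dialcentre bezel",W((190,343),.124),"red",W((188,206),.122))
print("dial L,R top",W((103,340),.140),W((280,340),.140))
k=[W((139,65),.086),W((222,65),.086)];print("knob",W((180,98),.090),k)
E
```

```text
ptr [ 0.5866 -0.1887  0.14  ] [ 0.6004 -0.1997  0.14  ] -38.55839990066485
[array([ 0.5408, -0.2208,  0.122 ]), array([ 0.533 , -0.1696,  0.122 ]), array([ 0.6293, -0.1552,  0.122 ]), array([ 0.6368, -0.2078,  0.122 ])] [ 0.584975 -0.18835   0.122   ]
7.711892412658866 0.0968762096698669
8.504579240878806 0.09737068347300429
w 0.05179073276175959
dialcentre bezel [ 0.5848 -0.1882  0.124 ] red [ 0.5518 -0.1933  0.122 ]
dial L,R top [ 0.5871 -0.2083  0.14  ] [ 0.5813 -0.1689  0.14  ]
knob [ 0.5182 -0.1986  0.09  ] [array([ 0.5095, -0.2108,  0.086 ]), array([ 0.5061, -0.1887,  0.086 ])]
```

```bash
python3 - <<'E'
from h import *
q=quat(np.deg2rad(98.1))
move_to((.585,-.188,.19),q)
print(move_linear((.585,-.188,.1265),0.08,stop_force=6),get_obs()["ee_pos"])
t0=get_obs()["wrist_torque"][2]
command_gripper(0.0)
o=get_obs();print(o["width"],o["ft_force"],o["wrist_torque"]-[0,0,t0])
j=np.array(o["joint_pos"])
j0=inverse_kinematics((.585,-.188,.1265),q);print(j0-j)
for k in range(1,9):
    jj=j0.copy();jj[5]+=k*np.pi/12
    move_j(jj);hold(.15)
    o=get_obs();print(k*15,round(o["wrist_torque"][2]-t0,3),round(o["width"],4),np.round(o["ft_force"],1),round(o["joint_pos"][5],3),round(o["time_s"],2))
E
```

```text
False [ 0.58541963 -0.18823195  0.12716792]
0.043544281203481645 [ 0.67639887 -1.58520827  0.26569575] [-0.2078046  -0.06704075  0.03985817]
[ 1.64116690e-04 -7.83136896e-05  1.92870079e-04  3.12696368e-04
  5.13095076e-04  3.68509973e-05]
15 0.005 0.0432 [ 0.7 -2.   0.1] -1.96 18.87
30 0.24 0.0435 [ 0.6 -1.   0. ] -1.699 19.38
45 -0.106 0.0435 [0.9 0.4 0.7] -1.436 19.88
60 0.146 0.0433 [0.9 1.2 1.6] -1.175 20.39
75 -0.039 0.0432 [ 0.4  1.  -0.6] -0.913 20.9
90 0.105 0.0432 [0.4 0.5 0.5] -0.651 21.41
105 -0.063 0.0429 [0.2 0.8 0.1] -0.389 21.92
120 0.06 0.0431 [ 1.  -0.7  0.4] -0.128 22.43
```

```bash
python3 - <<'E'
from h import *
command_gripper(0.085)
move_linear((.585,-.188,.215),0.2)
f=grab_frame("wrist");cv2.imwrite("pics/w4.png",f["pixels"][:,:,::-1])
cv2.imwrite("pics/w4c.png",cv2.resize(f["pixels"][120:270,170:350],None,fx=4,fy=4,interpolation=cv2.INTER_CUBIC)[:,:,::-1])
E
```

```text
(no output)
```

View pics/w4c.png

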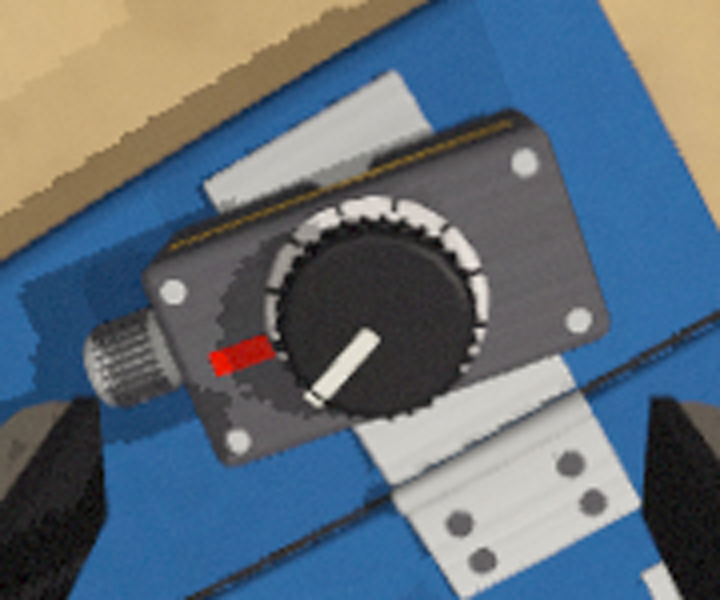

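```bash
python3 - <<'E'
from h import *
f=grab_frame("wrist")
c=lambda u,v:(u/4+170-.4,v/4+120-.4)
a,b=[onz(wray(f,*c(*p)),.140) for p in [(375,338),(318,398)]]
d=(b-a);print(a,b,(np.degrees(np.arctan2(d[1],d[0]))-188.1)%360)
move_linear((.585,-.188,.1265),0.1,stop_force=6)
t0=get_obs()["wrist_torque"][2]
command_gripper(0.0)
j=np.array(get_obs()["joint_pos"])
for k in (1,2):
    jj=j.copy();jj[5]+=k*np.pi/12
    move_j(jj);hold(.15);o=get_obs();print(o["wrist_torque"][2]-t0,o["width"])
command_gripper(0.085)
move_linear((.585,-.188,.215),0.2)
f=grab_frame("wrist");
cv2.imwrite("pics/w5c.png",cv2.resize(f["pixels"][100:270,160:370],None,fx=3.5,fy=3.5,interpolation=cv2.INTER_CUBIC)[:,:,::-1])
print(get_obs()["time_s"])
E
```

```text
[ 0.58305972 -0.18874501  0.14      ] [ 0.56652439 -0.19673851  0.14      ] 17.700025174483017
0.05578784729003254 0.0433315352333071
0.015226691869089839 0.043003907964960036
28.0167
```

View pics/w5c.png

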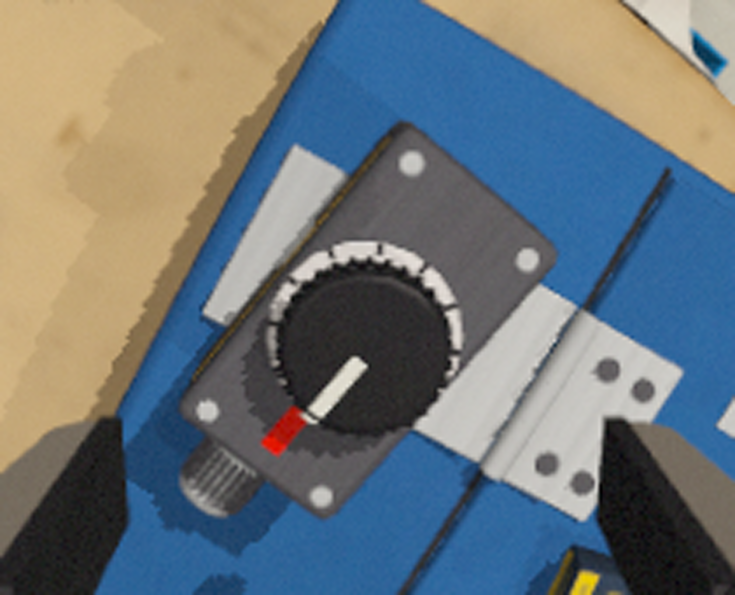

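```bash
python3 - <<'E'
from h import *
f=grab_frame("wrist")
im=f["pixels"];h=cv2.cvtColor(im,cv2.COLOR_RGB2HSV)
m=((h[...,2]>170)&(h[...,1]<60)).astype(np.uint8);w=np.zeros_like(m);w[200:222,245:267]=m[200:222,245:267]
n,l,s,ce=cv2.connectedComponentsWithStats(w);i=1+np.argmax(s[1:,4]);ys,xs=np.where(l==i);print(s[i])
P=np.array([onz(wray(f,x,y),.140)[:2] for x,y in zip(xs,ys)])
c=P.mean(0);v=np.linalg.svd(P-c)[2][0];v*=-np.sign(v[0]);print("ptr",c,np.degrees(np.arctan2(v[1],v[0]))%360, P.min(0),P.max(0))
m=(((h[...,0]<8)|(h[...,0]>172))&(h[...,1]>180)&(h[...,2]>100)).astype(np.uint8);w=np.zeros_like(m);w[205:235,228:252]=m[205:235,228:252]
ys,xs=np.where(w>0);Q=np.array([onz(wray(f,x,y),.122)[:2] for x,y in zip(xs,ys)])
cq=Q.mean(0);v=np.linalg.svd(Q-cq)[2][0];v*=-np.sign(v[0]);print("red",cq,len(Q),np.degrees(np.arctan2(v[1],v[0]))%360)
d=np.array([.585,-.1875]);
for p in(c,cq):print(np.degrees(np.arctan2(*(p-d)[::-1]))%360)
cc=lambda u,v:(u/3.5+160-.4,v/3.5+100-.4)
S=[onz(wray(f,*cc(*p)),.122)[:2] for p in [(208,410),(320,496),(527,260),(411,163)]];print("screws",S,np.mean(S,0))
for a,b in((0,3),(1,2)):e=S[b]-S[a];print(np.degrees(np.arctan2(e[1],e[0])))
E
```

```text
[249 202  17  17  92]
ptr [ 0.57451197 -0.18712172] 178.17468322095013 [ 0.56568742 -0.18922722] [ 0.58311905 -0.18504186]
red [ 0.55076491 -0.18667445] 83 181.37233796696364
177.93436392313737
178.618625225724
screws [array([ 0.54258333, -0.16650115]), array([ 0.5413905 , -0.20512753]), array([ 0.6262061 , -0.20720385]), array([ 0.62708745, -0.16824095])] [ 0.58431684 -0.18676837]
-1.1794561048256973
-1.4023395386343274
```

```bash
python3 - <<'E'
from h import *
f=grab_frame("wrist")
cc=lambda u,v:(u/3.5+160-.4,v/3.5+100-.4)
for p in [(182,478),(262,478),(222,480),(215,514),(178,465),(222,513)]:
    print(p,onz(wray(f,*cc(*p)),.088).round(4))
for a in (-91.3,88.7):
    print(np.round(inverse_kinematics((.5165,-.1855,.075),quat(np.deg2rad(a))),3))
E
```

```text
(182, 478) [ 0.5065 -0.1758  0.088 ]
(262, 478) [ 0.5222 -0.1952  0.088 ]
(222, 480) [ 0.5138 -0.1859  0.088 ]
(215, 514) [ 0.503  -0.1909  0.088 ]
(178, 465) [ 0.5093 -0.1723  0.088 ]
(222, 513) [ 0.5046 -0.1925  0.088 ]
[-0.565  0.243  1.792 -0.     1.106  1.028]
[-0.565  0.243  1.792 -0.     1.106 -2.113]
```

```bash
python3 - <<'E'
from h import *
a=np.deg2rad(-91.3);q=quat(a)
move_to((.5155,-.1857,.17),q)
command_gripper(0.06)
print(move_linear((.5155,-.1857,.0750),0.08,stop_force=6),get_obs()["ee_pos"])
command_gripper(0.0)
o=get_obs();print(o["width"],o["ft_force"],o["time_s"])
u=np.array([np.cos(a+np.pi/2),np.sin(a+np.pi/2),0])
p=np.array([.5155,-.1857,.0750])
print(move_linear(p-u*.012,0.04,stop_force=20));o=get_obs();print(o["width"],o["ee_pos"],o["ft_force"])
print(move_linear(p-u*.0345,0.04,stop_force=18));o=get_obs();print(o["width"],o["ee_pos"],o["ft_force"],o["time_s"])
f=grab_frame("wrist");cv2.imwrite("pics/w6.png",f["pixels"][:,:,::-1])
f=grab_frame("side");cv2.imwrite("pics/s6.png",cv2.resize(f["pixels"][150:270,225:355],None,fx=5,fy=5)[:,:,::-1])
E
```

```text
False [ 0.51600998 -0.18601786  0.07568293]
0.021817884064388025 [-0.51569283 -1.03708456  0.3486628 ] 31.3083
False
0.02105270507269619 [ 0.5028803  -0.18561719  0.07504145] [-1.37064841 -2.09116377 -0.73497696]
False
0.020918415836042908 [ 0.48232607 -0.18508322  0.07566265] [ 8.34869501 -2.01496338 -3.3836051 ] 32.4667
```

View pics/w6.png

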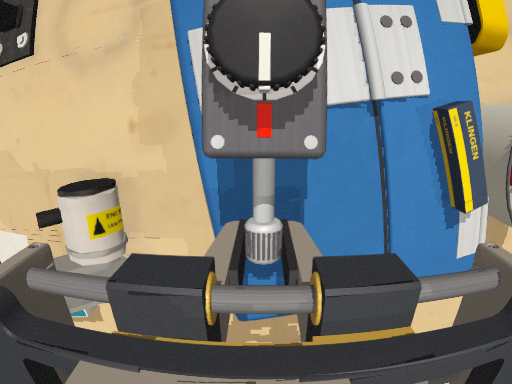

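View pics/s6.png

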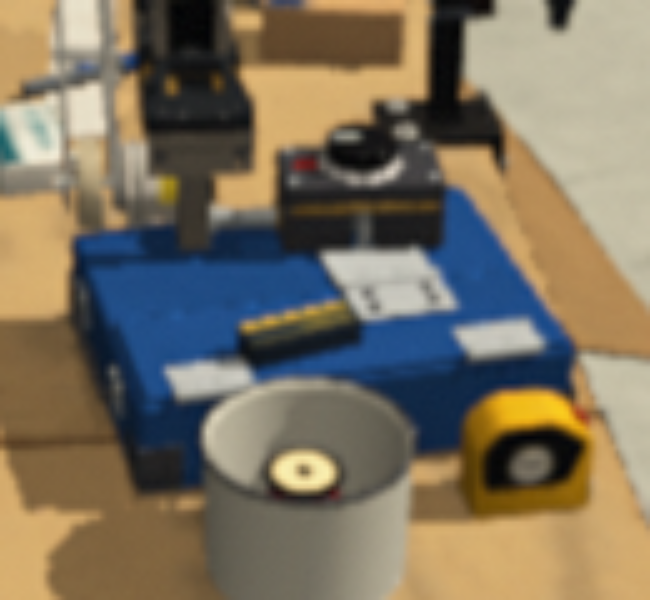

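```bash
python3 - <<'E'
from h import *
a=np.deg2rad(-91.3);u=np.array([np.cos(a+np.pi/2),np.sin(a+np.pi/2),0])
p=np.array([.5155,-.1857,.0750])
print(move_linear(p-u*.039,0.03,stop_force=14));o=get_obs();print(o["width"],o["ee_pos"],o["ft_force"])
command_gripper(0.05);o=get_obs();print(o["ee_pos"],o["ft_force"])
e=o["ee_pos"]
move_linear((e[0],e[1],.20),0.2)
move_to((.56,-.188,.235),quat(a))
f=grab_frame("wrist");cv2.imwrite("pics/w7.png",f["pixels"][:,:,::-1]);print(get_obs()["time_s"])
E
```

```text
True
0.020892464605668848 [ 0.48240555 -0.1858369   0.07647811] [ 3.98543788 -0.53627401 -3.43084263]
[ 0.48255008 -0.18623506  0.07622796] [ 0.8602972   1.15554626 -0.15800804]
34.6167
```

View pics/w7.png

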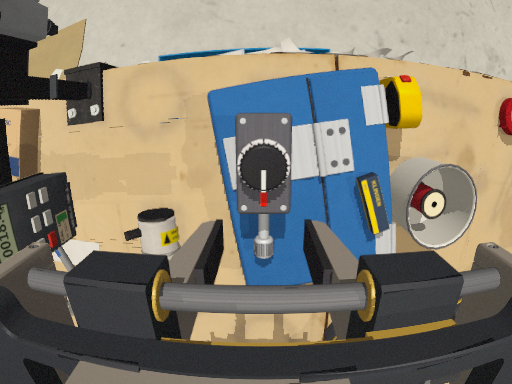

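```bash
python3 - <<'E'
from h import *
f=grab_frame("wrist");im=f["pixels"]
cv2.imwrite("pics/w7c.png",cv2.resize(im[100:270,200:330],None,fx=3.5,fy=3.5,interpolation=cv2.INTER_CUBIC)[...,::-1])
S=[onz(wray(f,*p),.122)[:2] for p in [(243,208),(287,207),(284.5,121),(243,121)]];c=np.mean(S,0);print(S,c)
for i,j in((0,3),(1,2)):e=S[j]-S[i];print(np.degrees(np.arctan2(e[1],e[0])),np.linalg.norm(e))
print(onz(wray(f,264,246),.094),onz(wray(f,264,236),.094),onz(wray(f,264,258),.086))
E
```

```text
[array([ 0.54138898, -0.16627887]), array([ 0.54142491, -0.20986201]), array([ 0.6254425 , -0.20817399]), array([ 0.62632778, -0.16934751])] [ 0.58364604 -0.18841559]
-2.069062050333574 0.08499420885535437
1.1509909839931431 0.08403453917258184
[ 0.48670755 -0.18591586  0.094     ] [ 0.49911097 -0.18619009  0.094     ] [ 0.46720577 -0.18549845  0.086     ]
```

View pics/w7c.png

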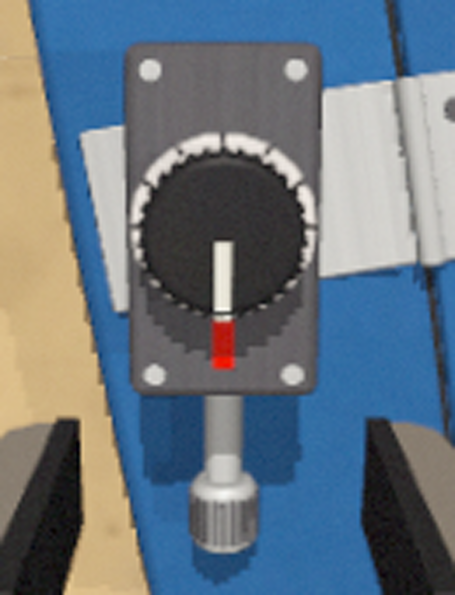

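```bash
python3 - <<'E'
from h import *
a=np.deg2rad(-82.5);q=quat(a);x,y=.582,-.1878
command_gripper(0.092)
move_to((x,y,.20),q)
print(move_linear((x,y,.095),0.1,stop_force=6),get_obs()["ee_pos"])
command_gripper(0.0);hold(.3)
o=get_obs();print(o["width"],o["ft_force"],o["ee_pos"])
print(move_linear((x,y,.110),0.03,stop_force=20));o=get_obs();print(o["width"],o["ft_force"],o["ee_pos"])
print(move_linear((x,y,.135),0.04,stop_force=20));o=get_obs();print(o["width"],o["ft_force"],o["wrist_torque"],o["time_s"])
f=grab_frame("side");cv2.imwrite("pics/s8.png",cv2.resize(f["pixels"][130:270,225:365],None,fx=4.2,fy=4.2)[:,:,::-1])
E
```

```text
False [ 0.58264441 -0.18813198  0.09592639]
0.05635092665917541 [0.19144117 0.58503151 1.02124276] [ 0.58203548 -0.1878616   0.09504634]
False
0.05628138041913836 [ 0.90565692  0.87473162 -5.68452266] [ 0.58169956 -0.18776146  0.10994813]
False
0.05602406703719322 [-0.25006464 -0.26794102 -5.99117618] [0.0005712  0.05084076 0.03010547] 39.2667
```

View pics/s8.png

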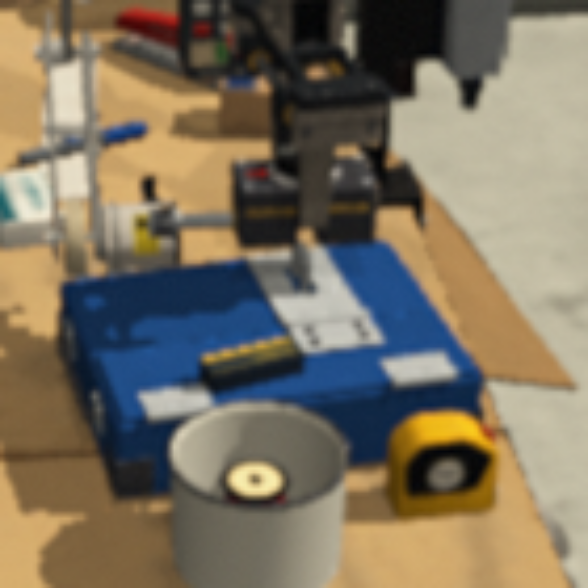

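```bash
python3 - <<'E'
from h import *
x,y=.582,-.1878
move_linear((x,y,.255),0.06)
hold(1)
o=get_obs();print(o["width"],o["ft_force"],o["ee_pos"],o["wrist_torque"],o["time_s"])
for n in("side","top","wrist"):
    f=grab_frame(n);i=f["pixels"]
    if n=="side":i=cv2.resize(i[80:260,215:395],None,fx=3.3,fy=3.3,interpolation=cv2.INTER_CUBIC)
    cv2.imwrite(f"pics/{n}9.png",i[:,:,::-1])
hold(1);o=get_obs();print(o["width"],o["dq"])
E
```

```text
0.05666765629347756 [-0.14338505 -0.20893283 -6.42580909] [ 0.58202271 -0.18778139  0.25500674] [-0.00198548  0.07869077  0.01077584] 42.4667
0.05643336102682836 [ 8.04984748e-04 -1.03955694e-03 -5.49858867e-05  3.47066100e-04
 -1.70036800e-03 -7.57181950e-05]
```

View pics/side9.png

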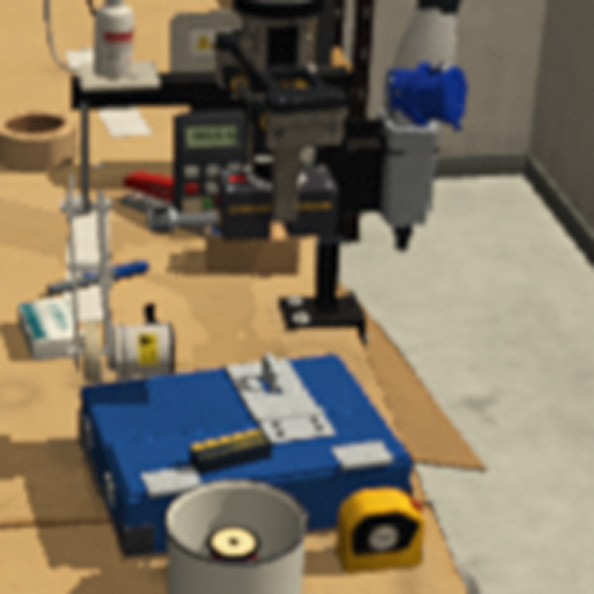

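View pics/wrist9.png

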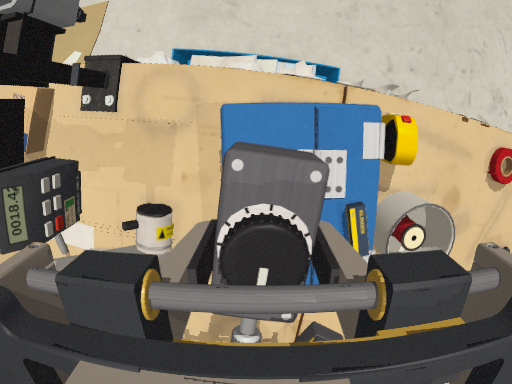

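View pics/top9.png

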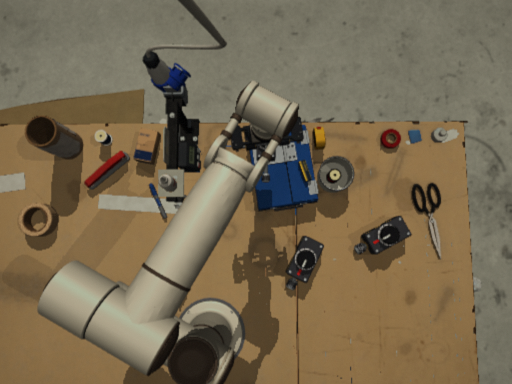

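```bash
python3 - <<'E'
from h import *
f=grab_frame("side");i=f["pixels"][125:158,255:320]
cv2.imwrite("pics/s10.png",cv2.resize(i,None,fx=11,fy=11,interpolation=cv2.INTER_CUBIC)[:,:,::-1])
o=get_obs();print(o["width"],o["wrist_torque"])
u=np.array([1,-.02,0]);c=np.array([.584,-.188-.027,.229])
print([np.round((np.array(proj(f,c+k*u))-[255,125])*11,0) for k in(-.05,.05)])
E
```

```text
0.0566428286120882 [0.02461964 0.09796313 0.0265563 ]
[array([289., 326.]), array([669., 312.])]
```

View pics/s10.png

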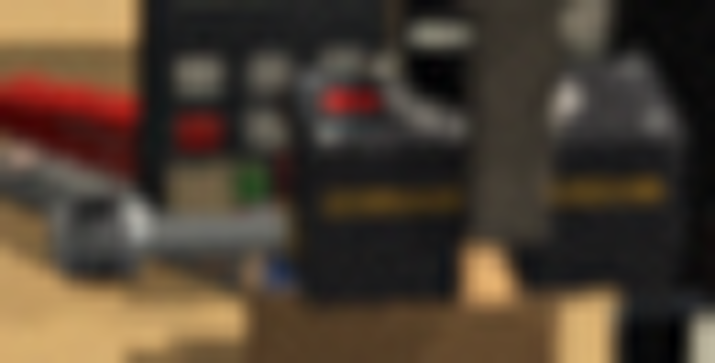

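```bash
python3 - <<'E'
from station import *
o=get_obs();print(o["time_s"],o["ee_pos"],o["width"]);close_job()
E
```

```text
43.6667 [ 0.58200453 -0.18778547  0.25499088] 0.0566428286120882
the job is handed in; nothing more can be done
```

I did all the steps in the order you asked and handed the job in at 43.7 s of the 72 s allowed; no verdict came back.

- **Spool:** I lowered it into the pale pot until it touched the bottom, with about 4 N of contact force at the expected height. Later pictures show it standing upright in the pot.
- **Dial:** I turned it clockwise five 30° clicks. The first pictures were unclear (about 133°, between four and five clicks), so I stopped after four and looked again. The pointer ended within about 0.5° of the red mark.
- **Shackle bar:** I drew it out about 33 mm until it came up against its stop. Knob to lock centre then measured about 101 mm, which is what fully out should give.
- **Padlock:** I lifted it straight up without it catching. It is held about 15 cm above the hasp, and the force reading of about 6 N matches its weight. In the side view it is level to about 1°, with the bar still out.

**Not as expected:**
- Turning the dial swung the loose lock about 9° on the staple.
- I therefore gripped it about 6° askew: the jaws read 56.5 mm on the 54 mm case.
- The last readings showed no steady slipping: the jaw width varied by less than 0.7 mm.

The pot, tape measure and blade box looked undisturbed in the last pictures. The arm did not go near the marker or the needle box.

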